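# Uncover the wide scrap pail

## Robot

A 7-joint arm with a two-finger parallel gripper is mounted at the origin on the work surface. World frame = base frame: x ahead of the robot, y to its left, z up, the work surface at z = 0. Lengths are in m, angles in rad, forces in N, time in s.
With the tool pointing down it reaches from about 0.425 to 1.025 m from the base axis. Payload 9.4 kg.
Tool frame: the origin (TCP) lies midway between the tips of the shut fingers; the grasp point (between the pads) lies arm.grip_depth behind it (arm.grip_depth is the distance from the TCP to the grasp point, in m); x points along the fingers, z is the direction in which the jaws open and shut, and the axes are right-handed (so a half turn about x gives the same grasp; the last joint's range is limited). The gripper opens to 93 mm and grips with 3 to 60 N. Pads are 15 mm wide; open, the fingers measure 128 mm over their backs; the gripper's body (75 mm by 188 mm) begins 65 mm behind the grasp point.
Start: joints at [-1.393, 0.599, -0.003, 1.599, 0.002, 0.943, -0.08], TCP at [0.183, 0.702, 0.219] pointing down, gripper open.
Joint ranges: [-2.57, 2.57], [-0.35, 1.97], [-1.29, 1.29], [0.11, 2.56], [-1.05, 4.19], [0.11, 1.86], [-2.63, 2.63]. Speed limits (rad/s): [2.22, 2.22, 3.01, 3.01, 3.14, 3.14, 3.14].

## Interface

Orientations are given as a unit quaternion [w, x, y, z].
In Python, from workcell import arm gives the robot as it stands.
- The arm moves only by the tool move_arm, never from a script. Its arguments are lists of equal length, an entry for each row: "travel": the shift along the world's x, y, z in m, a list of three; "delta_rot": the turn, a rotation vector about the world's x, y, z in degrees, a list of three; "jaw": the opening, from -1 (shut) to 1 (fully open). In form: {"travel": [[x, y, z], ...], "delta_rot": [[ax, ay, az], ...], "jaw": [jaw, ...]}. A call has 1 to 10 rows; each row shifts and turns the pose as measured when the row begins; what a row does not reach is not made up. A row lasts 1/10 s, in which the tool goes at most 50 mm and 8.59 degrees, less where a joint would pass 70% of its speed; a pose out of reach is approached as far as the arm can. A call is refused whole if a number of a shift passes 0.05 or a number of a turn 8.59, either way. A call with a gripper value outside its range is refused whole. The fingers move at their own pace and stop on an object; "squeeze" is the grip in N (left out, the last holds). Time passes only in rows, so rows that do not move let the fingers close. It gives the time, the measured TCP pose, the force and the opening at its end, in the units of the state.
- arm.read_state(): the state, without advancing time (a new reading comes with each control period).
- arm.read_camera(name): name is "scene" or "top" or "wrist"; returns a dict with "image" (480x640x3 uint8, blue, green, red), "z_map" (480x640 float32, m along the optical axis (not along the pixel's ray), 0 where there is no reading), "mtx" (3x3 intrinsics, pixels), "R" (3x3) and "t" (3): a world point X has camera coordinates R X + t; the wrist camera has in their place "hand_eye" (4x4, takes a point from camera to tool coordinates, whose origin is the TCP and whose axes are the tool frame's). Camera axes: x right, y down, z forward; pixel columns grow to the right and rows downward; lengths in m; the calibration is good to about 2 mm. The wrist camera is an equidistant fisheye: a pixel r from the principal point sees the ray r / f radians off the axis. A picture is of the moment at which its call begins: read the wrist's pose just before it.
- arm.job_done(): hands the job in, once; it reports no verdict.
The state is a dict: "t": time; "q": joint angles; "joint_vel": joint speeds; "tau": joint torques, N m; "tool_pos": TCP position; "tool_rot": TCP orientation; "force": force on the tool from outside, world axes, zero at the start; "moment": the same for the moment, N m; "finger_gap": finger opening in m.
Only numpy, scipy, OpenCV 4.12 (cv2) and the standard library are available. Lean on these libraries where they do the work, as an engineer would, in place of code of your own. Each camera call takes 0.05 s, during which the arm holds its last target.

## Task

Two covered steel pails stand on the bamboo bench. Take the loose lid off the wide, low pail by its knob and lay it flat, knob up, inside the purple sorting tray, lowering it all the way down before you let go. Leave the slim, tall pail covered and where it is, and the wide pail standing upright in its place.

Things in the scene. Friction and masses are not known exactly. Their poses are not given: they have to be found in the camera images.
- wide_knob (a point): Grip point on the wide pail's lid knob, an upright black cylinder 28 mm across, 40 mm tall; point 25 mm above the lid's top face, 15 mm below the knob's top. Lid: flat round steel, 168 mm across, 4 mm thick, with a centring disc 140 mm across, 8 mm deep under it, so its lowest face is 37 mm below this point. Loose, about 0.3 kg, just lifts off. z up; yaw means nothing.
- wide_pail: Wide, low, open-topped steel pail under that lid: 160 mm across the rim, 100 mm high, wall 4 mm, 1.2 kg, loose, a small loop standing out 15 mm on its y and -y sides. Origin at the centre of its underside, z up. The lid rests on the rim, its disc inside with 6 mm play all round; the knob point is then 129 mm above this origin.
- tray_in (a point): Centre of the inner floor of the purple plastic tray: open, rectangular, 280 mm (its x) by 230 mm (its y) outside, 35 mm high, walls and floor 4 mm, loose on the bench. z up. The wide lid lying flat in the tray has its knob point 37 mm above this point.
- slim_knob (a point): Same point on the same kind of knob, on the lid of the other pail, which must stay covered: slim and tall, 108 mm across (132 mm over its side loops), 150 mm high, lid 116 mm across. The top of its knob is 194 mm above the bench. z up.
There are look-alikes about, which are no part of the job. Leave any pink look-alike of the part that bears wide_knob alone. Leave any pink look-alike of the wide_pail alone.

How it is judged:
By the outcome, as a careful person would: the job done as asked, in the order asked, and still so for the second after the job is handed in, with the robot touching nothing.
It also fails if it takes over 45 s, if anything falls off the work surface, if the arm or the gripper's body presses on something with over 40 N, if the wrist force passes 120 N, or if a joint passes its speed limit or range.

## Working session

There is one attempt and no reset: what is moved stays moved. The work goes in short steps, Python scripts to look and compute and a tool call to move; the robot and the scene stay as the last step left them, time stands still between calls to the robot, and variables do not carry over. Pictures are saved under pics/ and viewed, and the job is handed in when it is done.

Besides the shell and the picture viewer there is one more tool, called after "Call:" by a JSON object that holds its "op" and its "data". move_arm: Moves the arm, as the interface text tells. Its arguments: {"type":"object","properties":{"travel":{"type":"array","items":{"type":"array","items":{"type":"number"}}},"delta_rot":{"type":"array","items":{"type":"array","items":{"type":"number"}}},"jaw":{"type":"array","items":{"type":"number"}},"squeeze":{"type":"number"}},"required":["travel","delta_rot","jaw"]}

```bash
mkdir -p pics; ls; cat > h.py <<'E'
import numpy as np, cv2
from workcell import arm
E
python3 - <<'E'
from h import *
s=arm.read_state();print({k:np.round(v,3).tolist() for k,v in s.items()},arm.grip_depth)
for n in ["scene","top"]:
    c=arm.read_camera(n);cv2.imwrite(f"pics/{n}0.png",c["image"]);np.savez(f"{n}0.npz",**c)
E
```

```text
pics
{'t': 0.0, 'q': [-1.393, 0.6, -0.003, 1.6, 0.002, 0.943, -0.08], 'joint_vel': [-0.002, 0.001, 0.0, -0.002, 0.0, -0.002, -0.0], 'tau': [-0.0, -76.506, 1.498, -25.233, -0.052, 0.017, 0.0], 'tool_pos': [0.183, 0.701, 0.218], 'tool_rot': [0.559, -0.433, 0.56, 0.432], 'force': [0.365, -0.136, 0.507], 'moment': [-0.017, 0.026, -0.014], 'finger_gap': 0.093} 0.0188
```

View pics/scene0.png

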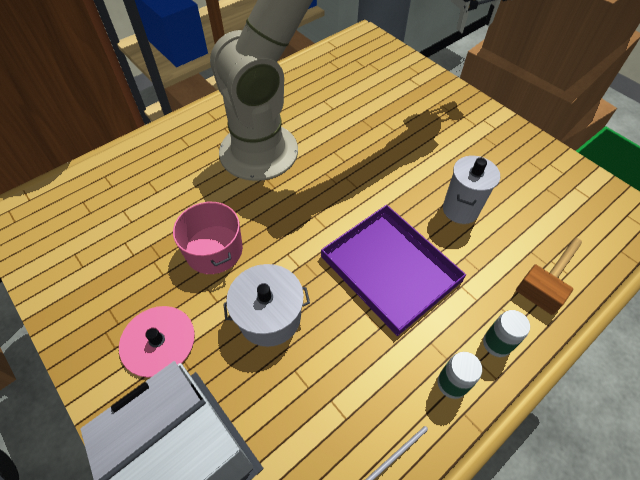

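View pics/top0.png

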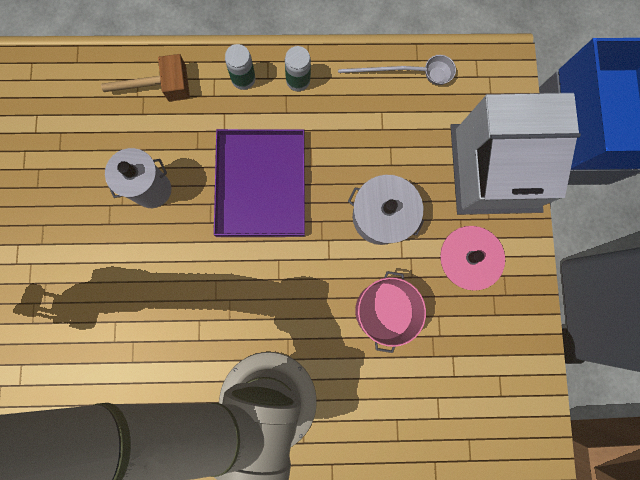

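The steel wide pail with its black knob is at top (388,208) / scene (264,295), and the tray is at top (260,183). The slim pail is at top (130,175). Things that could be mistaken for the target: the pink lid at top (475,258), the pink pail at top (391,312) and the slim pail's knob at top (127,170). By description I choose the knob at top (390,207). Next I'll measure it and check a close crop.

```bash
cat >> h.py <<'E'
def world(c,depth=None):
    z=c["z_map"];v,u=np.mgrid[:480,:640];K=c["mtx"]
    P=np.stack([(u-K[0,2])/K[0,0]*z,(v-K[1,2])/K[1,1]*z,z],-1)
    return (P-c["t"])@c["R"]
def ray(c,u,v,z):
    d=c["R"].T@np.linalg.inv(c["mtx"])@[u,v,1];o=-c["R"].T@c["t"]
    return o+d*(z-o[2])/d[2]
E
python3 - <<'E'
from h import *
for n,(cu,cv_) in {"top":(388,208),"scene":(264,300)}.items():
    c=np.load(n+"0.npz");im=c["image"];W=world(c);hsv=cv2.cvtColor(im,cv2.COLOR_BGR2HSV)
    crop=im[cv_-60:cv_+60,cu-60:cu+60];cv2.imwrite(f"pics/crop_{n}.png",cv2.resize(crop,(480,480)))
    print(n,"cam",-c["R"].T@c["t"])
    ok=c["z_map"]>0
    # tray
    m=((hsv[...,0]>125)&(hsv[...,0]<150)&(hsv[...,1]>120)).astype(np.uint8)
    cs,_=cv2.findContours(m,cv2.RETR_EXTERNAL,cv2.CHAIN_APPROX_NONE);k=max(cs,key=cv2.contourArea)
    mm=np.zeros_like(m);cv2.drawContours(mm,[k],-1,1,-1);P=W[(mm>0)&ok]
    fl=P[P[:,2]<0.012];rim=P[P[:,2]>0.028]
    print("floor z",np.median(fl[:,2]),"floor rect",cv2.minAreaRect(fl[:,:2].astype(np.float32)),"rim",cv2.minAreaRect(rim[:,:2].astype(np.float32)))
    # lid top
    b=np.zeros((480,640),bool);b[cv_-60:cv_+60,cu-60:cu+60]=1
    lid=b&ok&(W[...,2]>0.094)&(W[...,2]<0.112)&(hsv[...,1]<60);P=W[lid]
    print("lid z",np.median(P[:,2]),cv2.minEnclosingCircle(P[:,:2].astype(np.float32)),len(P))
    kn=b&ok&(W[...,2]>0.115);P=W[kn];print("knob z",np.percentile(P[:,2],[5,50,95,100]))
    P=P[P[:,2]>0.139];print("knob top",P.mean(0),P.min(0),P.max(0),len(P))
    for nm,box in {"slim":(95,135,185,215),"appl":(450,90,580,215),"pinkpail":(355,270,428,352)}.items():
        if n=="top":
            x0,y0,x1,y1=box;Q=W[y0:y1,x0:x1].reshape(-1,3);Q=Q[Q[:,2]>0.03];print(nm,Q.min(0),Q.max(0))
E
```

```text
top cam [ 0.23713914 -0.08787397  1.13985363]
floor z 0.0038278531107295956 floor rect ((0.5533467531204224, 0.017663106322288513), (0.22180043160915375, 0.2694850564002991), 89.26305389404297) rim ((0.549190878868103, 0.01652277261018753), (0.22869709134101868, 0.27924224734306335), 89.47712707519531)
lid z 0.10401935499058929 ((0.45976558327674866, -0.2990584969520569), 0.0843341201543808) 3572
knob z [0.12230948 0.14320803 0.14682458 0.14779928]
knob top [ 0.45856058 -0.29748645  0.14383624] [ 0.44489853 -0.31132212  0.13935491] [ 0.47243429 -0.28395192  0.14779928] 112
slim [ 0.23713914 -0.08787397  0.03002236] [0.59887177 0.36905595 1.13985363]
appl [ 0.23713914 -0.71685068  0.0300037 ] [ 0.70258301 -0.08787397  1.13985363]
pinkpail [ 0.1217099  -0.37648634  0.03003786] [ 0.31094702 -0.08787397  1.13985363]
scene cam [ 0.87550252 -0.49504037  0.9962898 ]
floor z 0.004736145424217512 floor rect ((0.5517627000808716, 0.015692397952079773), (0.23089277744293213, 0.2792111039161682), 89.34274291992188) rim ((0.5520132184028625, 0.01581423729658127), (0.23149921000003815, 0.2791309952735901), 89.35990905761719)
lid z 0.10475562309425512 ((0.4609569013118744, -0.2982606291770935), 0.08504873514175415) 3985
knob z [0.11747887 0.14338972 0.14686736 0.14967933]
knob top [ 0.46206355 -0.29906612  0.14439746] [ 0.44747621 -0.3122955   0.13919079] [ 0.47474606 -0.28472431  0.14967933] 131
```

```bash
python3 - <<'E'
from h import *
from scipy.spatial.transform import Rotation as Rn
s=arm.read_state();w=s["tool_rot"];print(Rn.from_quat([w[1],w[2],w[3],w[0]]).as_matrix().round(3))
c=np.load("top0.npz");W=world(c);ok=c["z_map"]>0
for nm,(x0,y0,x1,y1) in {"slim":(95,135,185,215),"appl":(450,90,580,215),"bottles":(215,40,320,95)}.items():
    Q=W[y0:y1,x0:x1][ok[y0:y1,x0:x1]];Q=Q[Q[:,2]>0.03];print(nm,Q.min(0),Q.max(0),np.percentile(Q,50,axis=0))
    if nm=="appl":
        for h in (.1,.15,.19,.22,.26): 
            R=Q[Q[:,2]>h]; 
            if len(R):print(h,R.min(0),R.max(0))
E
```

```text
[[-0.    -0.968  0.252]
 [-0.001  0.252  0.968]
 [-1.    -0.    -0.001]]
slim [0.48382332 0.23230887 0.03002236] [0.59887177 0.36905595 0.19842537] [0.53000473 0.28809835 0.15311513]
appl [ 0.47053655 -0.71685068  0.0300037 ] [ 0.70258301 -0.50790923  0.21141404] [ 0.58278663 -0.59224794  0.18114043]
0.1 [ 0.47053655 -0.71685068  0.1000639 ] [ 0.70258301 -0.50848892  0.21141404]
0.15 [ 0.47931298 -0.71685068  0.15001429] [ 0.70258301 -0.50848892  0.21141404]
0.19 [ 0.56294986 -0.71685068  0.19004383] [ 0.70258301 -0.50848892  0.21141404]
bottles [ 0.80696683 -0.11837942  0.03002237] [0.87751012 0.09658685 0.12353009] [0.82765177 0.03105982 0.11094429]
```

View pics/crop_scene.png

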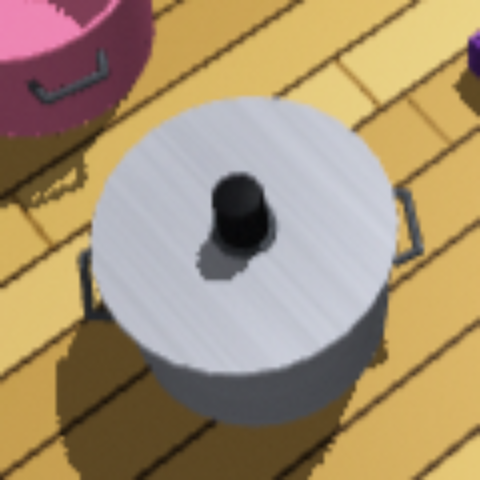

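The crop shows a plain steel lid with a black upright knob at its centre, on a steel pail with side loops, so the choice holds. Both views put the knob at (0.460,-0.298) with its top at about 0.144, and the tray at (0.551,0.016) with its long side along x. I'll go over high and around the near-base zone.

Call:
{"op": "move_arm", "data": {"travel": [[0.027,-0.025,0.012],[0.027,-0.025,0.012],[0.027,-0.025,0.012],[0.027,-0.025,0.012],[0.027,-0.025,0.012],[0.027,-0.025,0.012],[0.027,-0.025,0.012],[0.027,-0.025,0.0],[0.027,-0.025,0.0],[0.027,-0.025,0.0]], "delta_rot": [[0,0,0],[0,0,0],[0,0,0],[0,0,0],[0,0,0],[0,0,0],[0,0,0],[0,0,0],[0,0,0],[0,0,0]], "jaw": [1,1,1,1,1,1,1,1,1,1], "squeeze": 20}}

```text
t: 1.1
tool_pos: [0.4533, 0.4427, 0.3]
tool_rot: [0.554, -0.437, 0.56, 0.435]
force: [0.0, 0.5, -0.8]
finger_gap: 0.0931
```

Call:
{"op": "move_arm", "data": {"travel": [[0.01,-0.045,0],[0.01,-0.045,0],[0.01,-0.045,0],[0.01,-0.045,0],[0.01,-0.045,0],[0.01,-0.045,0],[0.01,-0.045,0],[0.01,-0.045,0],[0.01,-0.045,0],[0.01,-0.045,0]], "delta_rot": [[0,0,0],[0,0,0],[0,0,0],[0,0,0],[0,0,0],[0,0,0],[0,0,0],[0,0,0],[0,0,0],[0,0,0]], "jaw": [1,1,1,1,1,1,1,1,1,1]}}

```text
t: 2.1
tool_pos: [0.5555, -0.0245, 0.2973]
tool_rot: [0.553, -0.437, 0.561, 0.435]
force: [0.9, -0.0, 0.4]
finger_gap: 0.0929
```

Call:
{"op": "move_arm", "data": {"travel": [[-0.01,-0.037,0],[-0.01,-0.037,0],[-0.01,-0.037,0],[-0.01,-0.037,0],[-0.01,-0.037,0],[-0.01,-0.037,0],[-0.01,-0.037,0],[-0.01,-0.037,0],[0,0,0]], "delta_rot": [[0,0,0],[0,0,0],[0,0,0],[0,0,0],[0,0,0],[0,0,0],[0,0,0],[0,0,0],[0,0,0]], "jaw": [1,1,1,1,1,1,1,1,1]}}

```text
t: 3.0
tool_pos: [0.4688, -0.3393, 0.2954]
tool_rot: [0.553, -0.434, 0.564, 0.433]
force: [-0.1, 0.5, -0.7]
finger_gap: 0.0927
```

Call:
{"op": "move_arm", "data": {"travel": [[-0.004,0.02,-0.03],[-0.004,0.02,-0.03],[-0.0,0.0,-0.03],[0,0,0]], "delta_rot": [[0,0,0],[0,0,0],[0,0,0],[0,0,0]], "jaw": [1,1,1,1]}}

```text
t: 3.4
tool_pos: [0.4597, -0.2989, 0.2032]
tool_rot: [0.554, -0.433, 0.565, 0.431]
force: [-0.2, 0.6, -0.1]
finger_gap: 0.0931
```

```bash
python3 - <<'E'
from h import *
from scipy.spatial.transform import Rotation as Rn
s=arm.read_state();c=arm.read_camera("wrist");im=c["image"];cv2.imwrite("pics/w1.png",im)
w=s["tool_rot"];R=Rn.from_quat([w[1],w[2],w[3],w[0]]).as_matrix()
print(s["tool_pos"],R.round(3).tolist())
H=c["hand_eye"];K=c["mtx"]
# where known points project
def proj(X):
    p=np.linalg.inv(H)@np.r_[R.T@(np.array(X)-s["tool_pos"]),1];p=p[:3]
    th=np.arctan2(np.hypot(p[0],p[1]),p[2]);d=p[:2]/np.hypot(*p[:2])
    return K[0,2]+K[0,0]*th*d[0],K[1,2]+K[1,1]*th*d[1]
print("knob top",proj([.46,-.298,.144]),"edges",proj([.46,-.284,.144]),proj([.46,-.312,.144]))
E
```

```text
[ 0.45971303 -0.29886371  0.20318176] [[-0.01, -0.968, 0.252], [-0.011, 0.252, 0.968], [-1.0, 0.007, -0.013]]
knob top (np.float64(321.83567549214627), np.float64(260.30550905812817)) edges (np.float64(343.14385730427597), np.float64(255.09204761304224)) (np.float64(300.7284667754228), np.float64(265.4250310259266))
```

View pics/w1.png

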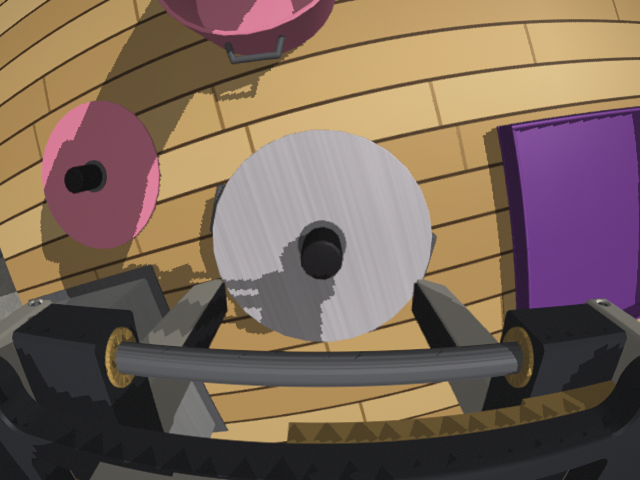

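The wrist view shows the knob top at about (322,260), right where the measurement predicts. I'll level the 0.8° tilt and descend.

Call:
{"op": "move_arm", "data": {"travel": [[0,0,-0.025],[0,0,-0.025],[0,0,-0.02],[0,0,-0.012],[0,0,-0.006],[0,0,0]], "delta_rot": [[0.6,-0.6,0],[0,0,0],[0,0,0],[0,0,0],[0,0,0],[0,0,0]], "jaw": [1,1,1,1,1,1]}}

```text
t: 4.05
tool_pos: [0.4666, -0.3021, 0.1223]
tool_rot: [0.562, -0.437, 0.557, 0.428]
force: [-0.4, 0.9, 0.4]
finger_gap: 0.093
```

Call:
{"op": "move_arm", "data": {"travel": [[-0.006,0.004,-0.006],[0,0,-0.006],[0,0,0]], "delta_rot": [[0,0,0],[0,0,0],[0,0,0]], "jaw": [1,1,1]}}

```text
t: 4.35
tool_pos: [0.4612, -0.2984, 0.1117]
tool_rot: [0.563, -0.438, 0.556, 0.427]
force: [0.2, 0.2, -1.2]
finger_gap: 0.0928
```

```bash
cat >> h.py <<'E'
def tilt():
    from scipy.spatial.transform import Rotation as Rn
    s=arm.read_state();w=s["tool_rot"];x=Rn.from_quat([w[1],w[2],w[3],w[0]]).as_matrix()[:,0]
    print(s["t"],s["tool_pos"].round(4) if hasattr(s["tool_pos"],'round') else s["tool_pos"],"fix deg",np.degrees(np.cross(x,[0,0,-1])).round(2),"F",np.round(s["force"],1),s["finger_gap"])
E
python3 -c "from h import *;tilt()"
```

```text
4.35 [ 0.4612 -0.2984  0.1117] fix deg [0.44 0.97 0.  ] F [ 0.2  0.2 -1.2] 0.09277058229610895
```

Call:
{"op": "move_arm", "data": {"travel": [[0,0,-0.001],[0,0,0],[0,0,0]], "delta_rot": [[0.4,0.9,0],[0,0,0],[0,0,0]], "jaw": [1,1,1]}}

```text
t: 4.65
tool_pos: [0.4616, -0.2985, 0.1112]
tool_rot: [0.56, -0.433, 0.559, 0.432]
force: [0.3, -0.4, -0.6]
finger_gap: 0.093
```

```bash
python3 -c "from h import *;tilt()"
```

```text
4.65 [ 0.4616 -0.2985  0.1112] fix deg [0.02 0.03 0.  ] F [ 0.3 -0.4 -0.6] 0.09295772565023781
```

Level. Now I'll close with a 25 N grip.

Call:
{"op": "move_arm", "data": {"travel": [[0,0,0],[0,0,0],[0,0,0],[0,0,0],[0,0,0],[0,0,0],[0,0,0],[0,0,0]], "delta_rot": [[0,0,0],[0,0,0],[0,0,0],[0,0,0],[0,0,0],[0,0,0],[0,0,0],[0,0,0]], "jaw": [-1,-1,-1,-1,-1,-1,-1,-1], "squeeze": 25}}

```text
t: 5.45
tool_pos: [0.4617, -0.2986, 0.1114]
tool_rot: [0.56, -0.433, 0.559, 0.432]
force: [-1.0, -0.4, 0.7]
finger_gap: 0.0337
```

```bash
python3 -c "from h import *;tilt()"
```

```text
5.45 [ 0.4617 -0.2986  0.1114] fix deg [0.04 0.06 0.  ] F [-1.  -0.4  0.7] 0.03366429748194981
```

Call:
{"op": "move_arm", "data": {"travel": [[0,0,0],[0,0,0],[0,0,0],[0,0,0]], "delta_rot": [[0,0,0],[0,0,0],[0,0,0],[0,0,0]], "jaw": [-1,-1,-1,-1]}}

```text
t: 5.85
tool_pos: [0.4617, -0.2986, 0.1115]
tool_rot: [0.56, -0.433, 0.559, 0.432]
force: [0.3, -0.7, -0.4]
finger_gap: 0.0275
```

Gripped at 28 mm. I'll lift slowly and straight up first.

Call:
{"op": "move_arm", "data": {"travel": [[0,0,0],[0,0,0.005],[0,0,0.008],[0,0,0.01],[0,0,0.015],[0,0,0.02],[0,0,0.02],[0,0,0.0]], "delta_rot": [[0,0,0],[0,0,0],[0,0,0],[0,0,0],[0,0,0],[0,0,0],[0,0,0],[0,0,0]], "jaw": [-1,-1,-1,-1,-1,-1,-1,-1]}}

```text
t: 6.65
tool_pos: [0.4602, -0.298, 0.1947]
tool_rot: [0.559, -0.432, 0.56, 0.433]
force: [1.1, 0.2, -3.9]
finger_gap: 0.0277
```

```bash
python3 - <<'E'
from h import *
tilt()
c=arm.read_camera("scene");cv2.imwrite("pics/s2.png",c["image"])
E
```

```text
6.65 [ 0.4602 -0.298   0.1947] fix deg [-0.03 -0.07 -0.  ] F [ 1.1  0.2 -3.9] 0.027672235947444963
```

View pics/s2.png

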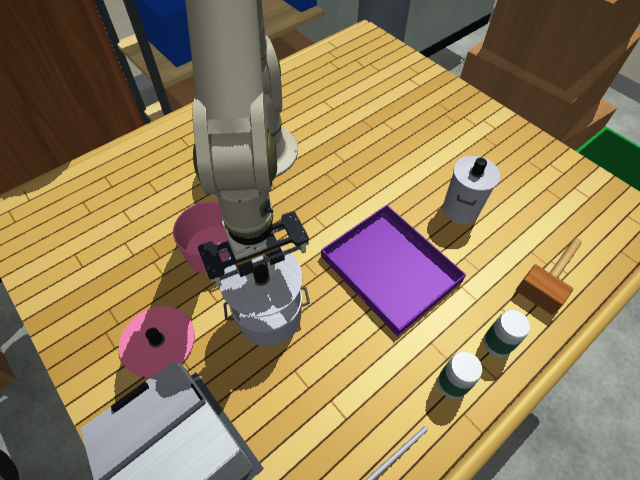

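The lid came off straight, hanging at scene (262,275), and the wrist carries about 3.9 N. The pail stayed put. Moving over the tray.

Call:
{"op": "move_arm", "data": {"travel": [[0.006,0.02,0],[0.01,0.035,0],[0.01,0.035,0],[0.01,0.035,0],[0.01,0.035,0],[0.01,0.035,0],[0.01,0.035,0],[0.01,0.03,0],[0.006,0.015,0],[0,0,0]], "delta_rot": [[0,0,0],[0,0,0],[0,0,0],[0,0,0],[0,0,0],[0,0,0],[0,0,0],[0,0,0],[0,0,0],[0,0,0]], "jaw": [-1,-1,-1,-1,-1,-1,-1,-1,-1,-1]}}

```text
t: 7.7
tool_pos: [0.538, -0.0121, 0.1858]
tool_rot: [0.557, -0.429, 0.563, 0.434]
force: [-0.4, 0.1, -3.2]
finger_gap: 0.0276
```

```bash
python3 -c "from h import *;tilt()"
```

```text
7.7 [ 0.538  -0.0121  0.1858] fix deg [-0.03 -0.69 -0.  ] F [-0.4  0.1 -3.2] 0.027553160057211916
```

Call:
{"op": "move_arm", "data": {"travel": [[0.008,0.016,0],[0.005,0.012,0],[0,0,0],[0,0,-0.02],[0,0,-0.025],[0,0,-0.025],[0,0,-0.02],[0,0,-0.01],[0,0,0]], "delta_rot": [[0,-0.6,0],[0,0,0],[0,0,0],[0,0,0],[0,0,0],[0,0,0],[0,0,0],[0,0,0],[0,0,0]], "jaw": [-1,-1,-1,-1,-1,-1,-1,-1,-1]}}

```text
t: 8.6
tool_pos: [0.5486, 0.0037, 0.082]
tool_rot: [0.56, -0.429, 0.565, 0.428]
force: [-0.1, -0.6, -2.4]
finger_gap: 0.0275
```

```bash
python3 - <<'E'
from h import *
tilt()
c=arm.read_camera("scene");cv2.imwrite("pics/s3.png",c["image"][150:400,240:560])
E
```

```text
8.6 [0.5486 0.0037 0.082 ] fix deg [ 0.33 -0.24  0.  ] F [-0.1 -0.6 -2.4] 0.027521874612288704
```

View pics/s3.png

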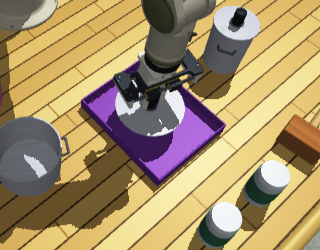

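The lid is over the tray at crop (150,110), about 12 mm short in y. I'll correct that and lower on.

Call:
{"op": "move_arm", "data": {"travel": [[0.002,0.008,0],[0,0.005,-0.01],[0,0,-0.015],[0,0,-0.01],[0,0,-0.005],[0,0,0]], "delta_rot": [[0.3,-0.2,0],[0,0,0],[0,0,0],[0,0,0],[0,0,0],[0,0,0]], "jaw": [-1,-1,-1,-1,-1,-1]}}

```text
t: 9.25
tool_pos: [0.5537, 0.0191, 0.044]
tool_rot: [0.565, -0.43, 0.56, 0.427]
force: [-0.1, 0.1, -3.6]
finger_gap: 0.0274
```

```bash
python3 -c "from h import *;tilt()"
```

```text
9.25 [0.5537 0.0191 0.044 ] fix deg [-0.08  0.42  0.  ] F [-0.1  0.1 -3.6] 0.027380526028757533
```

Down 20 mm to go. The last part goes in small steps until contact.

Call:
{"op": "move_arm", "data": {"travel": [[0,-0.002,-0.005],[0,0,-0.005],[0,0,-0.004],[0,0,-0.002],[0,0,0]], "delta_rot": [[0,0.4,0],[0,0,0],[0,0,0],[0,0,0],[0,0,0]], "jaw": [-1,-1,-1,-1,-1]}}

```text
t: 9.75
tool_pos: [0.5544, 0.0168, 0.0274]
tool_rot: [0.563, -0.428, 0.562, 0.429]
force: [-1.1, -0.4, -3.2]
finger_gap: 0.0273
```

```bash
python3 -c "from h import *;tilt()"
```

```text
9.75 [0.5544 0.0168 0.0274] fix deg [-0.09  0.06  0.  ] F [-1.1 -0.4 -3.2] 0.02734031852582021
```

Call:
{"op": "move_arm", "data": {"travel": [[0,0,-0.002],[0,0,-0.001],[0,0,-0.001],[0,0,0],[0,0,0]], "delta_rot": [[0,0,0],[0,0,0],[0,0,0],[0,0,0],[0,0,0]], "jaw": [-1,-1,-1,-1,-1]}}

```text
t: 10.25
tool_pos: [0.5546, 0.0168, 0.0234]
tool_rot: [0.563, -0.428, 0.562, 0.429]
force: [0.4, -0.1, -3.9]
finger_gap: 0.0279
```

Call:
{"op": "move_arm", "data": {"travel": [[0,0,-0.001],[0,0,0],[0,0,0]], "delta_rot": [[0,0,0],[0,0,0],[0,0,0]], "jaw": [-1,-1,-1]}}

```text
t: 10.55
tool_pos: [0.5549, 0.0168, 0.0236]
tool_rot: [0.564, -0.429, 0.561, 0.428]
force: [0.4, 0.4, -3.5]
finger_gap: 0.0276
```

Call:
{"op": "move_arm", "data": {"travel": [[0,0,-0.001],[0,0,0],[0,0,0]], "delta_rot": [[0,0,0],[0,0,0],[0,0,0]], "jaw": [-1,-1,-1]}}

```text
t: 10.85
tool_pos: [0.555, 0.0168, 0.0234]
tool_rot: [0.564, -0.429, 0.561, 0.428]
force: [0.2, -0.1, -2.0]
finger_gap: 0.0277
```

Call:
{"op": "move_arm", "data": {"travel": [[0,0,-0.003],[0,0,-0.003],[0,0,-0.003]], "delta_rot": [[0,0,0],[0,0,0],[0,0,0]], "jaw": [-1,-1,-1]}}

```text
t: 11.15
tool_pos: [0.557, 0.0164, 0.0197]
tool_rot: [0.566, -0.429, 0.559, 0.427]
force: [-6.2, -0.5, 33.2]
finger_gap: 0.0277
```

```bash
python3 -c "from h import *;tilt()"
```

```text
11.15 [0.557  0.0164 0.0197] fix deg [-0.18  0.54  0.  ] F [-6.2 -0.5 33.2] 0.027661799622630746
```

Firm contact at 33 N, so the lid is down. I'll ease off and level before releasing.

Call:
{"op": "move_arm", "data": {"travel": [[-0.001,0,0.001],[0,0,0],[0,0,0]], "delta_rot": [[0,0.5,0],[0,0,0],[0,0,0]], "jaw": [-1,-1,-1]}}

```text
t: 11.45
tool_pos: [0.5566, 0.0163, 0.0212]
tool_rot: [0.564, -0.428, 0.561, 0.429]
force: [0.3, -0.5, -4.0]
finger_gap: 0.0275
```

```bash
python3 -c "from h import *;tilt()"
```

```text
11.45 [0.5566 0.0163 0.0212] fix deg [-0.19  0.12  0.  ] F [ 0.3 -0.5 -4. ] 0.027483082931730584
```

Call:
{"op": "move_arm", "data": {"travel": [[0,0,-0.002],[0,0,0],[0,0,0]], "delta_rot": [[-0.2,0.1,0],[0,0,0],[0,0,0]], "jaw": [-1,-1,-1]}}

```text
t: 11.75
tool_pos: [0.5565, 0.0161, 0.0194]
tool_rot: [0.563, -0.428, 0.563, 0.428]
force: [-1.1, 0.6, 3.5]
finger_gap: 0.0276
```

```bash
python3 -c "from h import *;tilt()"
```

```text
11.75 [0.5565 0.0161 0.0194] fix deg [0.03 0.01 0.  ] F [-1.1  0.6  3.5] 0.027630202425836383
```

The tray now supports the lid: the force is +3.5 N up, against -4 N when hanging, and the tool is level. Releasing.

Call:
{"op": "move_arm", "data": {"travel": [[0,0,0],[0,0,0],[0,0,0],[0,0,0],[0,0,0],[0,0,0],[0,0,0],[0,0,0]], "delta_rot": [[0,0,0],[0,0,0],[0,0,0],[0,0,0],[0,0,0],[0,0,0],[0,0,0],[0,0,0]], "jaw": [0.3,0.3,0.3,0.3,0.3,0.3,0.3,0.3]}}

```text
t: 12.55
tool_pos: [0.5567, 0.0163, 0.0184]
tool_rot: [0.562, -0.428, 0.563, 0.428]
force: [0.2, -0.4, -0.4]
finger_gap: 0.0605
```

Call:
{"op": "move_arm", "data": {"travel": [[0,0,0.01],[0,0,0.02],[0,0,0.03],[0,0,0.03],[0,0,0.04],[0,0,0.04],[0,0,0.04],[0,0,0.03],[0,0,0],[0,0,0]], "delta_rot": [[0,0,0],[0,0,0],[0,0,0],[0,0,0],[0,0,0],[0,0,0],[0,0,0],[0,0,0],[0,0,0],[0,0,0]], "jaw": [0.3,0.3,0.3,0.3,0.3,0.3,0.3,0.3,0.3,0.3]}}

```text
t: 13.55
tool_pos: [0.5532, 0.0153, 0.2739]
tool_rot: [0.563, -0.428, 0.563, 0.428]
force: [0.0, 0.5, -0.5]
finger_gap: 0.0605
```

```bash
python3 - <<'E'
from h import *
tilt()
c=arm.read_camera("scene");cv2.imwrite("pics/s4.png",c["image"]);W=world(c)
hsv=cv2.cvtColor(c["image"],cv2.COLOR_BGR2HSV);ok=c["z_map"]>0
m=ok&(abs(W[...,0]-.555)<.12)&(abs(W[...,1]-.016)<.1)&(hsv[...,1]<70)&(W[...,2]>0.003)&(W[...,2]<.03)
P=W[m];A=np.c_[P[:,:2],np.ones(len(P))];k=np.linalg.lstsq(A,P[:,2],rcond=None)[0]
print("lid z",np.percentile(P[:,2],[2,50,98]),"slope deg",np.degrees(k[:2]),cv2.minEnclosingCircle(P[:,:2].astype(np.float32)))
E
```

```text
13.55 [0.5532 0.0153 0.2739] fix deg [-0.04  0.07  0.  ] F [ 0.   0.5 -0.5] 0.060459289772873216
lid z [0.01258056 0.01671601 0.02093757] slope deg [-0.14545015  0.10169343] ((0.554752767086029, 0.017568616196513176), 0.08551432937383652)
```

View pics/s4.png

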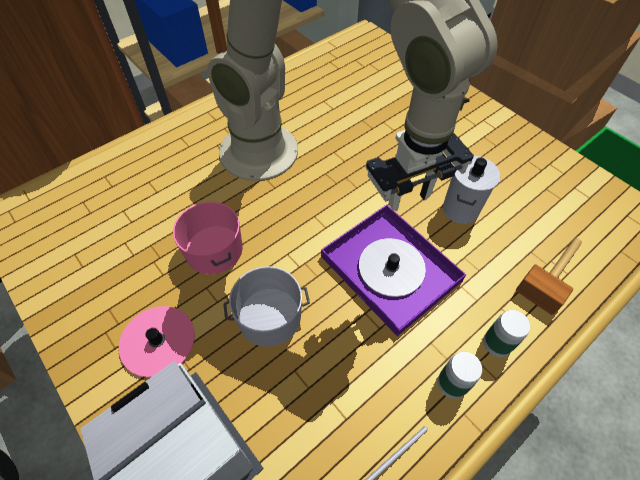

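The lid lies flat, knob up, in the tray at (392,267). The wide pail stands at (266,305), and the slim pail at (470,190) is still covered. I'll check for shifts, then hand in.

```bash
python3 - <<'E'
from h import *
c=arm.read_camera("scene");W=world(c);ok=c["z_map"]>0;a=np.load("scene0.npz");Wa=world(a)
m=ok&(np.hypot(W[...,0]-.46,W[...,1]+.298)<.11)&(W[...,2]>.093)&(W[...,2]<.108);P=W[m]
print("rim",np.median(P[:,2]),cv2.minEnclosingCircle(P[:,:2].astype(np.float32)))
d=cv2.absdiff(c["image"],a["image"])[150:230,472:505];print("slim right half diff",np.median(d),np.percentile(d,90))
d=(abs(c["z_map"]-a["z_map"]))[155:185,455:500];print("slim top depth diff",np.median(d),np.percentile(d,90))
arm.job_done()
E
```

```text
rim 0.09939528867204662 ((0.4611964821815491, -0.2969847321510315), 0.08073052018880844)
slim right half diff 11.0 14.0
slim top depth diff 0.0026159286 0.3258102
the job is handed in; nothing more can be done
```

I took the steel lid off the wide pail by its knob, laid it flat, knob up, in the purple tray, and handed the job in at about 13.6 s. I let go only once the wrist force showed the tray was carrying the lid.

**Checks that passed:**
- **Lid:** its top is at z = 0.0167 against 0.016 expected, with less than 0.2° of tilt. Its centre is at (0.555, 0.018), about 4 mm from the tray centre.
- **Wide pail:** it stands upright at (0.461, -0.297) with its rim at z = 0.099. It was at (0.460, -0.298) before, so it has not moved beyond measuring error.
- **Slim pail:** it looks covered and unmoved in the last picture. The median depth change over its top is 2.6 mm, about sensor noise.

**Checks that were less clean:**
- **Slim pail top:** the 90th-percentile depth change there was 0.33 m. I put this down to the gripper and pixels at the edges of things, but did not look into it further.
- **Contact force:** the wrist force briefly reached 33 N as I pressed the lid down, below the 40 N and 120 N limits. The knob slipped about 2 mm in the grip, so I eased off and set the lid down again before releasing.

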